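Advance a heater's timer by four clicks and start it

ROBOT

A 6-joint arm with a two-finger parallel gripper is mounted at the origin on the work surface. World frame = base frame: x ahead of the robot, y to its left, z up, the work surface at z = 0. Lengths are in m, angles in rad, forces in N, time in s.
With the tool pointing down it reaches from about 0.275 to 0.825 m from the base axis. Payload 4.9 kg.
Tool frame: the origin (TCP) lies at the very end of the fingers, on their centre line; the grasp point (between the pads) lies 19 mm behind it; z points along the fingers, y is the direction in which the jaws open and shut (so a half turn about z gives the same grasp; the last joint's range is limited). The gripper opens to 85 mm and grips with 20 to 120 N. Pads are 22 mm wide; open, the fingers measure 114 mm over their backs; the gripper's body (76 mm by 85 mm) begins 54 mm behind the grasp point. The pads swing forward as they close: fully open they stand 13 mm farther back than shut.
Start: joints at [1.048, 0.326, -0.193, 1.052, 0, 1.437], TCP at [0.208, 0.509, 0.194] pointing down, gripper open.
Joint ranges: [-2.65, 2.65], [-0.97, 1.79], [-1.3, 1.35], [-1.93, 2.1], [-1.47, 1.37], [-3.14, 3.14]. Speed limits (rad/s): [2.57, 2.57, 3.14, 3.14, 3.14, 3.14].

INTERFACE

Orientations are given as a unit quaternion [x, y, z, w].
In Python, from cell import arm gives the robot as it stands. The module is installed in compiled form; this text tells all that it offers.
- The arm moves only by the tool step_arm, never from a script. Its argument "motion" is a list of rows, each an object of numbers: "dx", "dy", "dz": the shift along the tool's x, y, z in mm; "twist": the turn about the tool's z in rad; "claw": the opening in per cent of the stroke, from 0 (shut) to 100 (fully open). A call has 1 to 20 rows; each row shifts and turns the commanded pose from where the row before left it, along the tool's axes as they then stand; what a row does not reach is not made up. A row lasts 1/10 s, in which the tool goes at most 50 mm and 8.59 degrees, less where a joint would pass 70% of its speed; a pose out of reach is approached as far as the arm can. A call is refused whole if a number of a shift passes 50 or a number of a turn 0.15, either way. A call with a gripper value outside its range is refused whole. The fingers move at their own pace and stop on an object; "force" is the grip in N (left out, the last holds). Time passes only in rows, so rows that do not move let the fingers close. It gives the time, the measured TCP pose, the force and the opening at its end, in the units of the state.
- arm.get_state(): the state, without advancing time (a new reading comes with each control period).
- arm.camera(name): name is "scene" or "top" or "wrist"; returns (picture, depth): 384x512x3 uint8, red, green, blue; 384x512 float32, m along the optical axis (not along the pixel's ray), 0 where there is no reading.
- arm.camera_info(name): a dict with "vertical_fov" (degrees; the focal length in pixels is half the picture's height over the tangent of half this angle, whatever the lens; pixels are square), "cx", "cy" (the principal point, pixels), "R" (3x3) and "t" (3): a world point X has camera coordinates R X + t; the wrist camera has in their place "mount" (4x4, takes a point from camera to tool coordinates, whose origin is the TCP and whose axes are the flange's). Camera axes: x right, y down, z forward; pixel columns grow to the right and rows downward; lengths in m; the calibration is good to about 2 mm. A picture is of the moment at which its call begins: read the wrist's pose just before it. camera_info takes no time and is no camera call.
- arm.hand_in(): hands the job in, once; it reports no verdict.
The state is a dict: "t": time; "q": joint angles; "qd": joint speeds; "effort": joint torques, N m; "ee_pos": TCP position; "eef_rot": TCP orientation; "contact_force": force on the tool from outside, world axes, zero at the start; "ft_torque": the same for the moment, N m; "grip_width": finger opening in m.
Only numpy, scipy, OpenCV 4.12 (cv2) and the standard library are available. Lean on these libraries where they do the work, as an engineer would, in place of code of your own. Each camera call takes 0.05 s, during which the arm holds its last target.

TASK

Set the tube heater for four more minutes: push its timer dial round gently with a fingertip, clockwise seen from above, by exactly four clicks from where it stands, no further and never backwards, and do not pinch it. Then press the start button fully down with a fingertip and let it come up again. Leave the bottle, measuring cylinder and beaker standing where they are.

Things in the scene. Friction and masses are not known exactly. Their poses are not given: they have to be found in the camera images.
- heater: Dry-block heater for test tubes, fixed to the bench: low white case 290 (x) by 250 (y) by 85 mm high; origin at the centre of its underside, z up, front at -x. The front half of its top is a flat control deck with timer dial and start button; on the rear half an aluminium block rises 24 mm above the deck, with short capped tubes reaching 54 mm above the deck.
- dial_grip (a point): Point on the vertical axis of the timer dial, 111 mm above the bench: a grey disc 84 mm across on a black ring 104 mm across with white ticks. Across the disc stands a straight bar 76 mm long, 12 mm thick, 24 mm high, centred on the axis, with a white line on its +x half. x runs along it, z up; the frame turns with the dial. The disc's face lies 12 mm below this point, the bar's top 11 mm above.
- dial (a joint): Angle of the timer dial in rad: 0 at the start, growing clockwise seen from above. Click stops every pi/8 rad (22.5 degrees, 16 a turn): four clicks = 1.571 rad. Each stop is a sprung notch: a push 30 mm from the axis takes about 5 N, most a quarter of the way to the next stop; past half-way between two stops the dial snaps on to the next by itself and stays there.
- start_top (a point): Centre of the top of the start button: a round white push button 28 mm in diameter in a grey housing on the control deck, beside the dial. z up. It moves down with the button.
- start (a joint): Travel of the start button in m: 0 up, 0.006 fully down; a spring returns it; fully down takes 5 N.
- bottle: Bystander: white plastic bottle, red cap, 68 mm in diameter, 170 mm high, stands a little left of the heater; origin at the centre of its underside.
- cylinder: Bystander: clear measuring cylinder 175 mm high, about 34 mm in diameter, on a 68 mm foot, stands a little right of the heater; origin at the centre of its underside.
- beaker: Bystander: open glass beaker 72 mm in diameter, 85 mm high, stands left of the heater's front; origin at the centre of its underside.

How it is judged:
On the way, in this order (a step that is already met when the one before it is completed fails the run):
1. the timer dial rests in the fourth click stop clockwise from its start (value of joint dial between 1.45299 and 1.68861 rad), for 0.3 s.
2. the start button is pressed down by the fingers (value of joint start above 0.0045 m and contact force between the fingers and start above 0.5 N), for 0.05 s.
At the end, for the whole second after the job is handed in: The dial rests in the fourth click stop clockwise from its start (within 0.3 of a click, 0.12 rad), the start button is up again (within 1.5 mm), and bottle, cylinder and beaker stand within 30 mm of where they were (all of step 1 and velocity of joint dial between -0.05 and 0.05 rad/s and value of joint start below 0.0015 m and not (distance of any of bottle, cylinder, beaker from where it was at the start of the episode above 0.03 m or angle between any of bottle, cylinder, beaker's own z axis and vertical above 0.35 rad)); the robot touches nothing.
It fails at once if the dial went on past the fourth click into the fifth (value of joint dial above 1.80642 rad).
It fails at once if the dial was turned backwards by a click (value of joint dial below -0.235619 rad).
It fails at once if the start button was pressed before the dial was set (value of joint start above 0.0045 m and not (value of joint dial between 1.45299 and 1.68861 rad)).
It fails at once if the dial was pinched or pushed with more than 30 N (contact force between the fingers and dial above 30 N).
It fails at once if a bystander was moved, lifted or tipped (distance of any of bottle, cylinder, beaker from where it was at the start of the episode above 0.03 m or angle between any of bottle, cylinder, beaker's own z axis and vertical above 0.35 rad).
It also fails if it takes over 51 s, if anything falls off the work surface, if the arm or the gripper's body presses on something with over 40 N, if the wrist force passes 120 N, or if a joint passes its speed limit or range.

## Working session

There is one attempt and no reset: what is moved stays moved. The work goes in short steps, Python scripts to look and compute and a tool call to move; the robot and the scene stay as the last step left them, time stands still between calls to the robot, and variables do not carry over. Pictures are saved under pics/ and viewed, and the job is handed in when it is done.

Besides the shell and the picture viewer there is one more tool, called after ">>>" as name(argument=value, ...), one argument or row to a line, values as JSON. step_arm: Moves the arm, as the interface text tells. Its arguments: {"type":"object","properties":{"motion":{"type":"array","items":{"type":"object","properties":{"dx":{"type":"number"},"dy":{"type":"number"},"dz":{"type":"number"},"twist":{"type":"number"},"claw":{"type":"number"}}}},"force":{"type":"number"}},"required":["motion"]}

```bash
mkdir -p pics; python3 - <<'E'
from cell import arm
import cv2,numpy as np
s=arm.get_state(); print(s)
for n in ["scene","top"]:
    im,d=arm.camera(n); cv2.imwrite(f"pics/{n}0.png",cv2.cvtColor(im,cv2.COLOR_RGB2BGR)); np.savez(f"{n}0.npz",im=im,d=d)
    print(n,arm.camera_info(n))
print(arm.camera_info("wrist"))
E
```

```text
{'t': 0.0, 'q': array([ 1.04780425e+00,  3.26982448e-01, -1.93583722e-01,  1.05201391e+00,
       -1.87773130e-06,  1.43662096e+00]), 'qd': array([ 8.72422983e-05, -2.60967220e-04,  8.81901411e-05,  8.57117037e-05,
        2.04488823e-04,  1.09205222e-03]), 'effort': array([ 1.30285694e-03, -4.43395400e+01,  2.62444299e+01,  1.52886490e-02,
        2.18022265e-04,  1.98888483e-05]), 'ee_pos': array([0.20814875, 0.50838347, 0.19368097]), 'eef_rot': array([ 1.93185989e-01,  9.81161749e-01, -8.44463891e-04, -2.86922283e-04]), 'contact_force': array([-0.97750455, -0.09040458,  0.48362184]), 'ft_torque': array([-0.05092961,  0.04588055,  0.02670822]), 'grip_width': 0.08528939948325273}
scene {'vertical_fov': 52.285172352764604, 'cx': 254.50434272575876, 'cy': 189.78354453639867, 'R': array([[-0.47816621,  0.87808169,  0.01815562],
       [ 0.6124648 ,  0.34819615, -0.70968043],
       [-0.6294791 , -0.32822552, -0.70428976]]), 't': array([ 0.26134487, -0.34650097,  1.4619099 ])}
top {'vertical_fov': 53.741714305772334, 'cx': 253.00276190280778, 'cy': 185.4361163637567, 'R': array([[ 0.00194173, -0.99999128,  0.00369685],
       [-0.97951471, -0.00264636, -0.20135523],
       [ 0.20136326, -0.00323015, -0.97951131]]), 't': array([0.03997337, 0.65870386, 0.78579233])}
{'vertical_fov': 61.98880235489818, 'cx': 251.28731699000951, 'cy': 189.40137089238073, 'mount': array([[-2.39194733e-04, -9.47609051e-01, -3.19432355e-01,
         8.14347425e-02],
       [ 9.99999953e-01, -1.64726462e-04, -2.60144080e-04,
         3.67975589e-04],
       [ 1.93895923e-04, -3.19432402e-01,  9.47609045e-01,
        -1.79655522e-01],
       [ 0.00000000e+00,  0.00000000e+00,  0.00000000e+00,
         1.00000000e+00]])}
```

View pics/scene0.png

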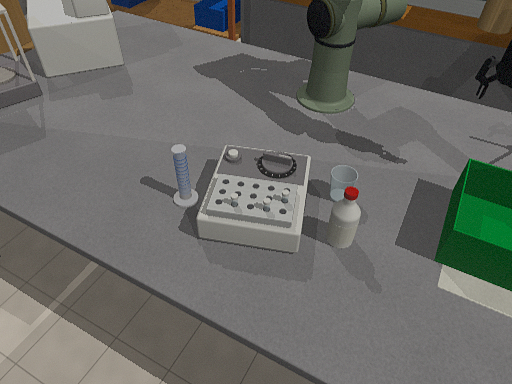

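View pics/top0.png

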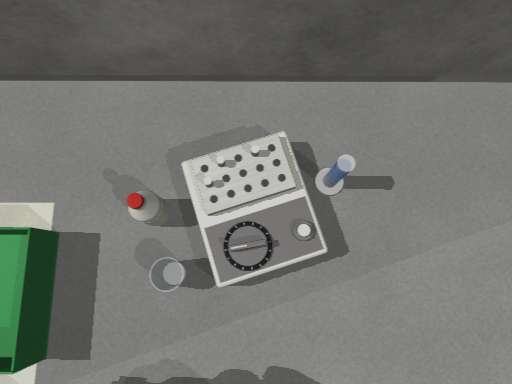

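The top view shows the dial near (248,246), the button near (304,230), the bottle at (140,205), the beaker at (168,274) and the cylinder at (335,175). I'll zoom in and measure.

```bash
cat > h.py <<'E'
import numpy as np
from cell import arm
def world(name,u,v,d):
    i=arm.camera_info(name); f=192/np.tan(np.radians(i["vertical_fov"]/2))
    p=np.stack([(u-i["cx"])/f*d,(v-i["cy"])/f*d,d],-1)
    return (p-i["t"])@i["R"]
def atz(name,u,v,z):
    i=arm.camera_info(name); f=192/np.tan(np.radians(i["vertical_fov"]/2))
    r=np.array([(u-i["cx"])/f,(v-i["cy"])/f,1])@i["R"]; c=-i["t"]@i["R"]
    return c+r*(z-c[2])/r[2]
E
python3 - <<'E'
import cv2,numpy as np
from h import *
z=np.load("top0.npz"); im,d=z["im"],z["d"]
cv2.imwrite("pics/topz.png",cv2.cvtColor(cv2.resize(im[200:290,180:330],None,fx=5,fy=5,interpolation=cv2.INTER_CUBIC),cv2.COLOR_RGB2BGR))
V,U=np.mgrid[0:384,0:512]; P=world("top",U,V,d)
for u,v in [(248,246),(304,230),(270,262),(168,274),(140,205),(335,175),(232,247),(262,225),(330,182),(250,180)]: print(u,v,d[v,u],P[v,u].round(4))
E
```

```text
248 246 0.7713704 [0.5214 0.0516 0.1217]
304 230 0.7923265 [ 0.5554 -0.0652  0.1077]
270 262 0.80028516 [0.4897 0.0053 0.0859]
168 274 0.8741467 [0.4624 0.237  0.0041]
140 205 0.73724157 [0.5976 0.2616 0.1716]
335 175 0.8064904 [ 0.6714 -0.1328  0.1173]
232 247 0.76931757 [0.5193 0.0841 0.1233]
262 225 0.81729823 [0.5679 0.022  0.0845]
330 182 0.8638948 [ 0.6689 -0.1341  0.0582]
250 180 0.8101173 [0.6614 0.0481 0.111 ]
```

View pics/topz.png

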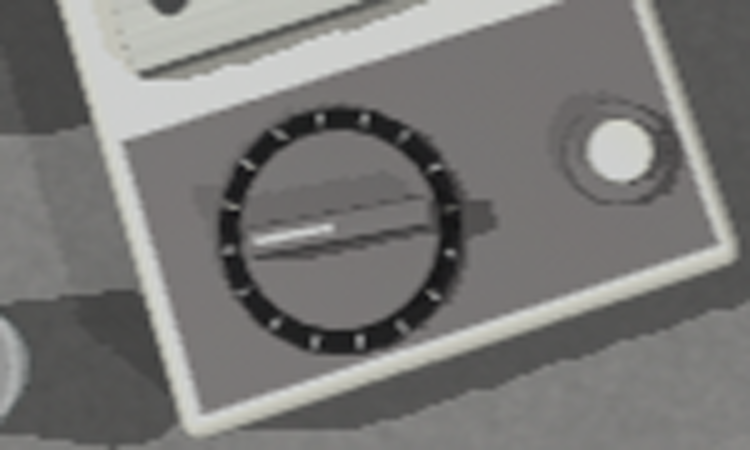

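```bash
python3 - <<'E'
import cv2,numpy as np
from h import *
z=np.load("top0.npz"); im,d=z["im"],z["d"]
V,U=np.mgrid[0:384,0:512]; P=world("top",U,V,d)
g=im.max(2)
m=(g<55)&(U>218)&(U<278)&(V>215)&(V<276)&(P[...,2]>0.075)
pts=np.argwhere(m)[:,::-1].astype(np.float32)
(c,r)=cv2.minEnclosingCircle(pts); print("ring px",c,r,len(pts), "z",np.median(P[m][:,2]), np.percentile(P[m],[1,99],axis=0).round(4))
for z0 in (.088,.094): print(atz("top",*c,z0))
e=cv2.fitEllipse(cv2.convexHull(pts)); print(e, atz("top",*e[0],.09))
b=(P[...,2]>0.113)&(U>220)&(U<276)&(V>220)&(V<272)
Q=P[b]; c=Q.mean(0); u,s,vt=np.linalg.svd((Q-c)[:,:2]); print("bar",len(Q),c,vt[0],np.degrees(np.arctan2(vt[0][1],vt[0][0])),np.median(Q[:,2]))
a=(Q-c)[:,:2]@vt[0]; w=(Q-c)[:,:2]@vt[1]; print(a.min(),a.max(),w.min(),w.max())
bt=(g>190)&(U>294)&(U<314)&(V>220)&(V<242); q=P[bt]; print("btn",bt.sum(),q.mean(0),np.median(q,0),q.min(0),q.max(0)); 
bb=np.argwhere(bt)[:,::-1].mean(0); print(bb,atz("top",*bb,.108))
# scene check
z=np.load("scene0.npz"); im2,d2=z["im"],z["d"]; P2=world("scene",U,V,d2)
b=(P2[...,2]>0.113)&(P2[...,2]<.135)&(U>250)&(U<305)&(V>145)&(V<175); Q=P2[b];print("scene bar",len(Q),Q.mean(0),np.percentile(Q,[2,98],axis=0))
cv2.imwrite("pics/scz.png",cv2.cvtColor(cv2.resize(im2[130:260,160:370],None,fx=3.8,fy=3.8,interpolation=cv2.INTER_CUBIC),cv2.COLOR_RGB2BGR))
# objects heights
for n,(u0,u1,v0,v1) in dict(bottle=(120,165,185,230),beaker=(145,190,250,295),cyl=(315,360,150,200)).items():
    mm=np.zeros_like(b); mm[v0:v1,u0:u1]=1; mm&=P[...,2]>.03; print(n,np.percentile(P[mm],[2,50,98],axis=0).round(3).tolist())
E
```

```text
ring px (247.63848876953125, 245.72708129882812) 24.56519317626953 469 z 0.0918151118363905 [[0.4746 0.0032 0.0879]
 [0.5736 0.1026 0.0973]]
[0.52351246 0.0527093  0.088     ]
[0.52324267 0.05264699 0.094     ]
((247.6631317138672, 245.63551330566406), (47.779205322265625, 49.02062225341797), 177.9615936279297) [0.52361444 0.05263724 0.09      ]
bar 233 [0.5225243  0.05159843 0.14907073] [-0.18366298  0.98298927] 100.58319134305057 0.12251387170658623
-0.03778624553919989 0.0375755363658061 -0.007405221390075083 0.03636437531879723
btn 108 [ 0.55566695 -0.06301505  0.11503759] [ 0.55553698 -0.06371587  0.10769735] [ 0.4869028  -0.07585033  0.10364118] [0.5683324  0.04425441 0.90217816]
[303.42592593 229.60185185] [ 0.5561857  -0.06396469  0.108     ]
scene bar 151 [0.5269251  0.05564875 0.11978549] [[0.51659144 0.0189363  0.11336006]
 [0.53536791 0.09022465 0.12424607]]
bottle [[0.574, 0.239, 0.044], [0.599, 0.261, 0.119], [0.635, 0.295, 0.173]]
beaker [[0.432, 0.188, 0.032], [0.463, 0.24, 0.071], [0.498, 0.255, 0.088]]
cyl [[0.665, -0.158, 0.037], [0.676, -0.137, 0.157], [0.697, -0.126, 0.179]]
```

View pics/scz.png

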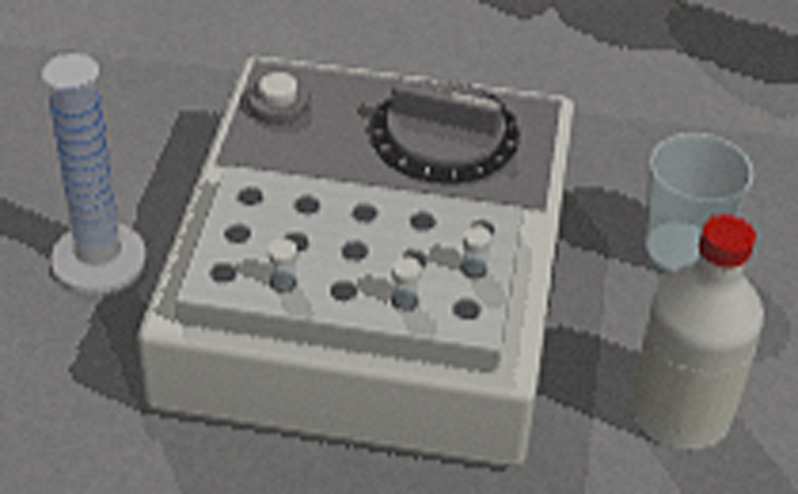

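>>> step_arm(
  motion=[
    {"dx":-10,"dy":-6,"claw":0},
    {"dx":-20,"dy":-12,"claw":0},
    {"dx":-28,"dy":-17,"claw":0},
    {"dx":-28,"dy":-17,"claw":0},
    {"dx":-28,"dy":-17,"claw":0},
    {"dx":-28,"dy":-17,"claw":0},
    {"dx":-28,"dy":-17,"claw":0},
    {"dx":-28,"dy":-17,"claw":0},
    {"dx":-28,"dy":-17,"claw":0},
    {"dx":-28,"dy":-17,"claw":0},
    {"dx":-28,"dy":-17,"claw":0},
    {"dx":-28,"dy":-17,"claw":0},
    {"dx":-28,"dy":-17,"claw":0},
    {"dx":-28,"dy":-17,"claw":0},
    {"dx":-28,"dy":-17,"claw":0},
    {"dx":-28,"dy":-17,"claw":0},
    {"dx":-28,"dy":-17,"claw":0},
    {"dx":-28,"dy":-17,"claw":0},
    {"dx":-16,"dy":-10,"claw":0},
    {"dx":-8,"dy":-5,"claw":0},
  ],
  force=20,
)

```text
invalid input
```

>>> step_arm(
  motion=[
    {"twist":-0.1},
    {"twist":-0.14},
    {"twist":-0.14},
    {"twist":-0.12},
    {"twist":-0.06},
    {},
    {},
  ],
)

```text
invalid input
```

```bash
cat >> h.py <<'E'
from scipy.spatial.transform import Rotation as Ro
def st():
    s=arm.get_state(); R=Ro.from_quat(s["eef_rot"]).as_matrix()
    print("t",round(s["t"],2),"pos",s["ee_pos"].round(4),"yawx",np.degrees(np.arctan2(R[1,0],R[0,0])).round(2),"z",R[:,2].round(3),"F",s["contact_force"].round(2),"w",round(s["grip_width"],4),"q6",s["q"][5].round(2))
    return s,R
def to(x,y,z=None):
    s=arm.get_state(); R=Ro.from_quat(s["eef_rot"]).as_matrix(); p=s["ee_pos"]
    print("need mm tool",(R.T@(np.array([x,y,p[2] if z is None else z])-p)*1000).round(1))
def wworld(u,v,d,s,R):
    i=arm.camera_info("wrist"); f=192/np.tan(np.radians(i["vertical_fov"]/2))
    p=np.stack([(u-i["cx"])/f*d,(v-i["cy"])/f*d,d],-1); M=i["mount"]
    return (p@M[:3,:3].T+M[:3,3])@R.T+s["ee_pos"]
E
python3 - <<'E'
from h import *; import cv2
s,R=st(); to(.555,.031)
im,d=arm.camera("wrist"); np.savez("w1.npz",im=im,d=d,R=R,p=s["ee_pos"]); cv2.imwrite("pics/w1.png",im[...,::-1])
E
```

```text
t 0.1 pos [0.2082 0.5085 0.1938] yawx 157.72 z [-0.001 -0.001 -1.   ] F [ 0.32  0.52 -0.38] w 0.0852 q6 1.44
need mm tool [-5.019e+02 -3.104e+02  4.000e-01]
```

View pics/w1.png

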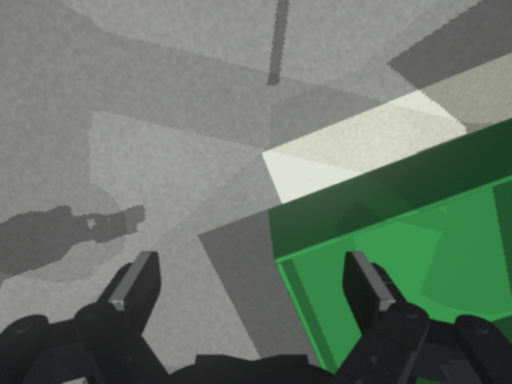

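Both calls were refused and the arm did not move. The rows may need all five keys, so I'll test one full row.

>>> step_arm(
  motion=[
    {"dx":-10,"dy":-6,"dz":0,"twist":0,"claw":0},
  ],
  force=20,
)

```text
t: 0.25
ee_pos: [0.2151, 0.4998, 0.1941]
eef_rot: [0.192, 0.981, -0.0, -0.0]
contact_force: [0.2, -0.3, -1.2]
grip_width: 0.0735
```

>>> step_arm(
  motion=[
    {"dx":-20,"dy":-12,"dz":0,"twist":0,"claw":0},
    {"dx":-28,"dy":-17,"dz":0,"twist":0,"claw":0},
    {"dx":-28,"dy":-17,"dz":0,"twist":0,"claw":0},
    {"dx":-28,"dy":-17,"dz":0,"twist":0,"claw":0},
    {"dx":-28,"dy":-17,"dz":0,"twist":0,"claw":0},
    {"dx":-28,"dy":-17,"dz":0,"twist":0,"claw":0},
    {"dx":-28,"dy":-17,"dz":0,"twist":0,"claw":0},
    {"dx":-28,"dy":-17,"dz":0,"twist":0,"claw":0},
    {"dx":-28,"dy":-17,"dz":0,"twist":0,"claw":0},
    {"dx":-28,"dy":-17,"dz":0,"twist":0,"claw":0},
    {"dx":-28,"dy":-17,"dz":0,"twist":0,"claw":0},
    {"dx":-28,"dy":-17,"dz":0,"twist":0,"claw":0},
    {"dx":-28,"dy":-17,"dz":0,"twist":0,"claw":0},
    {"dx":-28,"dy":-17,"dz":0,"twist":0,"claw":0},
    {"dx":-28,"dy":-17,"dz":0,"twist":0,"claw":0},
    {"dx":-28,"dy":-17,"dz":0,"twist":0,"claw":0},
    {"dx":-16,"dy":-10,"dz":0,"twist":0,"claw":0},
    {"dx":-8,"dy":-10,"dz":0,"twist":0,"claw":0},
  ],
)

```text
t: 2.05
ee_pos: [0.5365, 0.0567, 0.1942]
eef_rot: [0.194, 0.981, 0.0, -0.0]
contact_force: [0.4, -0.8, 0.2]
grip_width: 0.0003
```

>>> step_arm(
  motion=[
    {"dx":0,"dy":0,"dz":0,"twist":-0.1,"claw":0},
    {"dx":0,"dy":0,"dz":0,"twist":-0.14,"claw":0},
    {"dx":0,"dy":0,"dz":0,"twist":-0.14,"claw":0},
    {"dx":0,"dy":0,"dz":0,"twist":-0.12,"claw":0},
    {"dx":0,"dy":0,"dz":0,"twist":-0.06,"claw":0},
    {"dx":0,"dy":0,"dz":0,"twist":0,"claw":0},
    {"dx":0,"dy":0,"dz":0,"twist":0,"claw":0},
  ],
)

```text
t: 2.75
ee_pos: [0.5355, 0.0585, 0.1945]
eef_rot: [-0.085, 0.996, 0.0, -0.0]
contact_force: [0.3, -0.0, 0.4]
grip_width: -0.0001
```

```bash
python3 - <<'E'
from h import *; import cv2
s,R=st(); to(.555,.031)
im,d=arm.camera("wrist"); np.savez("w2.npz",im=im,d=d,R=R,p=s["ee_pos"]); cv2.imwrite("pics/w2.png",im[...,::-1])
E
```

```text
t 2.75 pos [0.5355 0.0585 0.1945] yawx -170.23 z [-0.  0. -1.] F [ 0.33 -0.02  0.37] w -0.0001 q6 -0.2
need mm tool [-14.6 -30.4  -0. ]
```

View pics/w2.png

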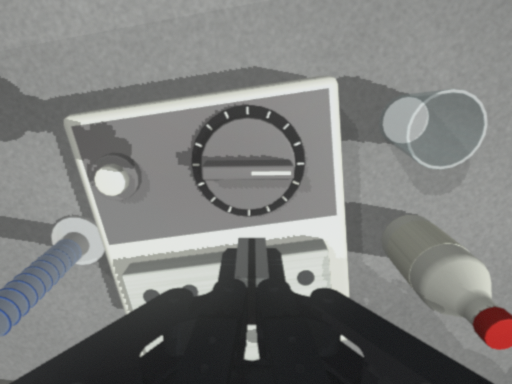

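The wrist view shows the dial ring centred near (248,160) with the bar nearly horizontal and the white line at right. The button is at (112,178) and the shut fingertip at about (251,245). Next I'll measure the dial and bar from this view.

```bash
cat > meas.py <<'E'
from h import *; import cv2,sys
def meas(fn,c0=(.5235,.0525)):
    z=np.load(fn); im,d,R,p=z["im"],z["d"],z["R"],z["p"]; s={"ee_pos":p}
    V,U=np.mgrid[0:384,0:512]; P=wworld(U,V,d,s,R)
    near=(np.hypot(P[...,0]-c0[0],P[...,1]-c0[1])<.075)&(d>0)
    ring=near&(im.max(2)<50)&(P[...,2]>.08)&(P[...,2]<.1)
    pts=np.argwhere(ring)[:,::-1].astype(np.float32); Q=P[ring]
    c,r=cv2.minEnclosingCircle((Q[:,:2]*1000).astype(np.float32)); print("ring mm",c,r,len(Q),np.median(Q[:,2]))
    near=(np.hypot(P[...,0]-c0[0],P[...,1]-c0[1])<.042)&(d>0)
    bar=near&(P[...,2]>.114)&(P[...,2]<.130)
    Q=P[bar]; m=np.median(Q,0)
    rect=cv2.minAreaRect((Q[:,:2]*1000).astype(np.float32)); print("bar n",len(Q),"rect",rect,"z",m[2])
    wl=near&(im.min(2)>170)&(P[...,2]>.114); W=P[wl].mean(0) if wl.any() else None; print("white",wl.sum(),W)
    g=(im.min(2)>150)&(np.hypot(P[...,0]-.556,P[...,1]+.064)<.02); Q=P[g]
    if len(Q): print("button",len(Q),cv2.minEnclosingCircle((Q[:,:2]*1000).astype(np.float32)),np.median(Q[:,2]))
    q,_,vt=np.linalg.svd(P[bar][:,:2]-P[bar][:,:2].mean(0),full_matrices=False); print("bar ang",np.degrees(np.arctan2(vt[0][1],vt[0][0])),vt.shape)
if __name__=="__main__": meas(sys.argv[1])
E
python3 meas.py w2.npz
```

```text
ring mm (528.077392578125, 8.369340896606445) 8.789106369018555 17 0.09139810568975161
bar n 1445 rect ((525.3886108398438, 53.36764144897461), (12.859495162963867, 75.11714172363281), 10.118318557739258) z 0.12207535028574694
white 182 [0.52221251 0.07119959 0.12324367]
button 731 ((559.7898559570312, -65.3895492553711), 16.275421142578125) 0.10720903777123167
bar ang 100.35915134606518 (2, 2)
```

>>> step_arm(
  motion=[
    {"dx":-8,"dy":-15,"dz":0,"twist":0,"claw":0},
    {"dx":-8,"dy":-14,"dz":0,"twist":0,"claw":0},
    {"dx":0,"dy":0,"dz":20,"twist":0,"claw":0},
    {"dx":0,"dy":0,"dz":20,"twist":0,"claw":0},
    {"dx":0,"dy":0,"dz":15,"twist":0,"claw":0},
    {"dx":0,"dy":0,"dz":10,"twist":0,"claw":0},
    {"dx":0,"dy":0,"dz":0,"twist":0,"claw":0},
  ],
)

```text
t: 3.5
ee_pos: [0.5562, 0.0316, 0.128]
eef_rot: [-0.085, 0.996, 0.0, -0.001]
contact_force: [0.5, 0.1, -0.5]
grip_width: 0.0003
```

```bash
python3 - <<'E'
from h import *; import cv2
s,R=st(); to(.556,.0322,.106)
im,d=arm.camera("wrist"); np.savez("w3.npz",im=im,d=d,R=R,p=s["ee_pos"]); cv2.imwrite("pics/w3.png",im[...,::-1])
E
python3 meas.py w3.npz
```

```text
t 3.5 pos [0.5562 0.0316 0.128 ] yawx -170.25 z [-0.003  0.    -1.   ] F [ 0.46  0.12 -0.5 ] w 0.0003 q6 -0.25
need mm tool [ 0.1  0.6 22. ]
ring mm (532.2132568359375, 15.82663345336914) 22.96418571472168 246 0.09121349645527721
bar n 2647 rect ((525.312744140625, 53.6146125793457), (12.502450942993164, 75.61326599121094), 10.421716690063477) z 0.1220414195422047
white 308 [0.52255259 0.07144416 0.12398612]
button 1025 ((557.2239990234375, -64.47267150878906), 12.543219566345215) 0.10726500088505522
bar ang 100.43848032432264 (2, 2)
```

View pics/w3.png

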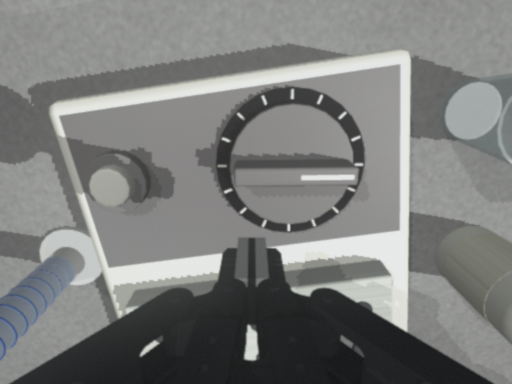

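The fingertip is behind the bar's plain end and clear of it. I'll lower it and approach the bar.

>>> step_arm(
  motion=[
    {"dx":0,"dy":0,"dz":11,"twist":0,"claw":0},
    {"dx":0,"dy":0,"dz":10,"twist":0,"claw":0},
    {"dx":3,"dy":0,"dz":0,"twist":0,"claw":0},
    {"dx":3,"dy":0,"dz":0,"twist":0,"claw":0},
    {"dx":0,"dy":0,"dz":0,"twist":0,"claw":0},
  ],
)

```text
t: 4.05
ee_pos: [0.5504, 0.0313, 0.1087]
eef_rot: [-0.086, 0.996, -0.0, -0.0]
contact_force: [0.4, 0.5, 0.4]
grip_width: -0.0003
```

>>> step_arm(
  motion=[
    {"dx":2,"dy":0,"dz":0,"twist":0,"claw":0},
    {"dx":1,"dy":0,"dz":0,"twist":0,"claw":0},
    {"dx":0,"dy":0,"dz":0,"twist":0,"claw":0},
  ],
)

```text
t: 4.35
ee_pos: [0.5479, 0.0307, 0.1087]
eef_rot: [-0.085, 0.996, -0.0, 0.0]
contact_force: [0.0, -0.4, -0.1]
grip_width: -0.0004
```

>>> step_arm(
  motion=[
    {"dx":1,"dy":0,"dz":0,"twist":0,"claw":0},
    {"dx":0,"dy":0,"dz":0,"twist":0,"claw":0},
  ],
)

```text
t: 4.55
ee_pos: [0.5468, 0.0306, 0.1085]
eef_rot: [-0.085, 0.996, 0.0, -0.0]
contact_force: [0.4, -0.5, -0.1]
grip_width: 0.0001
```

>>> step_arm(
  motion=[
    {"dx":1,"dy":0,"dz":0,"twist":0,"claw":0},
    {"dx":0,"dy":0,"dz":0,"twist":0,"claw":0},
  ],
)

```text
t: 4.75
ee_pos: [0.5458, 0.0304, 0.1084]
eef_rot: [-0.085, 0.996, -0.0, -0.0]
contact_force: [-0.4, 0.3, -0.6]
grip_width: 0.0001
```

>>> step_arm(
  motion=[
    {"dx":1,"dy":0,"dz":0,"twist":0,"claw":0},
    {"dx":0,"dy":0,"dz":0,"twist":0,"claw":0},
  ],
)

```text
t: 4.95
ee_pos: [0.5448, 0.0303, 0.1085]
eef_rot: [-0.085, 0.996, 0.0, -0.0]
contact_force: [0.4, -0.2, 0.1]
grip_width: -0.0002
```

>>> step_arm(
  motion=[
    {"dx":1,"dy":0,"dz":0,"twist":0,"claw":0},
    {"dx":0,"dy":0,"dz":0,"twist":0,"claw":0},
  ],
)

```text
t: 5.15
ee_pos: [0.5438, 0.0301, 0.1085]
eef_rot: [-0.085, 0.996, 0.0, -0.0]
contact_force: [-0.7, 0.8, 0.2]
grip_width: -0.0002
```

```bash
python3 - <<'E'
from h import *; import cv2
s,R=st()
im,d=arm.camera("wrist"); np.savez("w4.npz",im=im,d=d,R=R,p=s["ee_pos"]); cv2.imwrite("pics/w4.png",im[...,::-1])
E
python3 meas.py w4.npz
```

```text
t 5.15 pos [0.5438 0.0301 0.1085] yawx -170.19 z [-0. -0. -1.] F [-0.7   0.81  0.23] w -0.0002 q6 -0.25
ring mm (533.4423828125, 15.108367919921875) 22.59746742248535 311 0.09130758914247147
bar n 3124 rect ((525.0596313476562, 53.560813903808594), (12.469152450561523, 76.15442657470703), 10.45496654510498) z 0.12201985703122942
white 350 [0.52194741 0.07216917 0.12288779]
button 1280 ((560.1048583984375, -64.24696350097656), 15.882349014282227) 0.1072044747576326
bar ang 100.44658602013473 (2, 2)
```

View pics/w4.png

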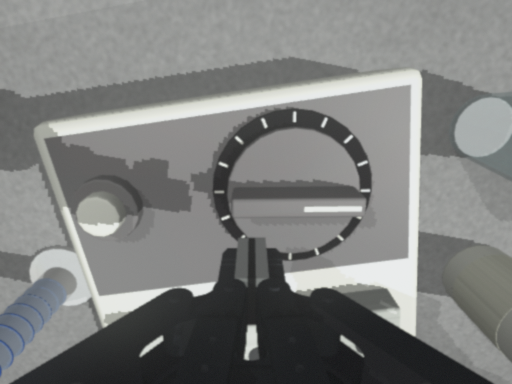

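>>> step_arm(
  motion=[
    {"dx":1,"dy":0,"dz":0,"twist":0,"claw":0},
    {"dx":0,"dy":0,"dz":0,"twist":0,"claw":0},
  ],
)

```text
t: 5.4
ee_pos: [0.5428, 0.0299, 0.1084]
eef_rot: [-0.085, 0.996, 0.0, -0.0]
contact_force: [-0.0, -0.4, -0.3]
grip_width: 0.0007
```

>>> step_arm(
  motion=[
    {"dx":1,"dy":0,"dz":0,"twist":0,"claw":0},
    {"dx":0,"dy":0,"dz":0,"twist":0,"claw":0},
  ],
)

```text
t: 5.6
ee_pos: [0.5418, 0.0297, 0.1085]
eef_rot: [-0.085, 0.996, -0.0, -0.0]
contact_force: [-0.6, 0.2, 0.1]
grip_width: -0.0
```

>>> step_arm(
  motion=[
    {"dx":1,"dy":0,"dz":0,"twist":0,"claw":0},
    {"dx":0,"dy":0,"dz":0,"twist":0,"claw":0},
  ],
)

```text
t: 5.8
ee_pos: [0.5408, 0.0296, 0.1085]
eef_rot: [-0.085, 0.996, 0.0, -0.0]
contact_force: [-0.5, 0.6, 0.3]
grip_width: 0.0004
```

>>> step_arm(
  motion=[
    {"dx":1,"dy":0,"dz":0,"twist":0,"claw":0},
    {"dx":0,"dy":0,"dz":0,"twist":0,"claw":0},
  ],
)

```text
t: 6.0
ee_pos: [0.5398, 0.0294, 0.1085]
eef_rot: [-0.085, 0.996, 0.0, -0.0]
contact_force: [-0.2, -0.9, 0.7]
grip_width: -0.0
```

>>> step_arm(
  motion=[
    {"dx":1,"dy":0,"dz":0,"twist":0,"claw":0},
    {"dx":0,"dy":0,"dz":0,"twist":0,"claw":0},
  ],
)

```text
t: 6.2
ee_pos: [0.5389, 0.0292, 0.1085]
eef_rot: [-0.085, 0.996, 0.0, -0.0]
contact_force: [0.2, -0.8, -1.2]
grip_width: 0.0002
```

```bash
python3 - <<'E'
from h import *; import cv2
s,R=st()
im,d=arm.camera("wrist"); np.savez("w5.npz",im=im,d=d,R=R,p=s["ee_pos"]); cv2.imwrite("pics/w5.png",im[...,::-1])
E
python3 meas.py w5.npz
```

```text
t 6.2 pos [0.5389 0.0292 0.1085] yawx -170.19 z [-0.  0. -1.] F [ 0.2  -0.8  -1.15] w 0.0002 q6 -0.25
ring mm (532.8306884765625, 15.238649368286133) 22.527664184570312 269 0.09129668248551938
bar n 3086 rect ((525.0487060546875, 53.360530853271484), (12.547995567321777, 75.66105651855469), 10.431792259216309) z 0.1220207494810013
white 360 [0.52205737 0.07201877 0.12270483]
button 1315 ((559.3894653320312, -65.62446594238281), 16.746793746948242) 0.1072390837570381
bar ang 100.48899848841974 (2, 2)
```

View pics/w5.png

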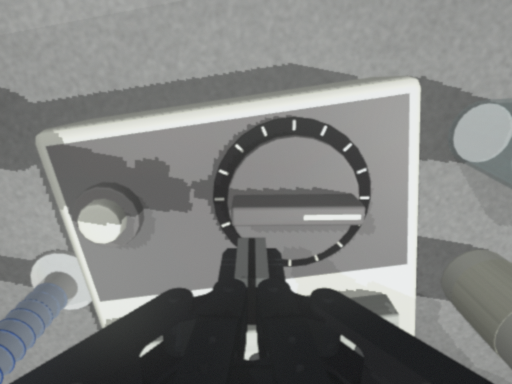

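```bash
python3 - <<'E'
from h import *
i=arm.camera_info("wrist"); f=192/np.tan(np.radians(i["vertical_fov"]/2)); M=np.linalg.inv(i["mount"])
for p in ([0,0,0],[0.011,0,0],[0,.011,0],[0,0,-.019],[.011,0,-.019]):
    c=M@np.array(p+[1.]); print(p,(f*c[0]/c[2]+i["cx"]).round(1),(f*c[1]/c[2]+i["cy"]).round(1),c[2].round(3))
z=np.load("w5.npz"); s={"ee_pos":z["p"]}
for v in (234,237,240,245,250,260,270,280):
  for u in (240,252,264):
    d=z["d"][v,u]; P=wworld(np.array(u),np.array(v),np.array(d),s,z["R"]); print(v,u,d.round(4),(z["R"].T@(P-z["p"])*1000).round(1), end=' ')
  print()
E
```

```text
[0, 0, 0] 251.5 221.5 0.196
[0.011, 0, 0] 251.5 204.8 0.193
[0, 0.011, 0] 269.4 221.5 0.196
[0, 0, -0.019] 251.5 235.7 0.178
[0.011, 0, -0.019] 251.5 217.5 0.175
234 240 0.2094 [-13.2  -7.5   9.4] 234 252 0.2098 [-13.4   0.3   9.8] 234 264 0.2084 [-12.7   8.2   8.5] 
237 240 0.2192 [-19.6  -7.9  17.7] 237 252 0.2086 [-14.7   0.3   8.1] 237 264 0.2088 [-14.8   8.2   8.3] 
240 240 0.152 [ 10.   -5.5 -43.3] 240 252 0.1514 [ 10.3   0.2 -43.9] 240 264 0.1526 [  9.7   6.  -42.8] 
245 240 0.1473 [ 10.   -5.3 -48.2] 245 252 0.1464 [ 10.5   0.2 -49. ] 245 264 0.1467 [ 10.3   5.7 -48.8] 
250 240 0.1422 [ 10.4  -5.1 -53.5] 250 252 0.1418 [ 10.6   0.2 -53.9] 250 264 0.1424 [ 10.3   5.6 -53.3] 
260 240 0.1344 [ 10.3  -4.8 -61.8] 260 252 0.1347 [ 10.1   0.2 -61.5] 260 264 0.1351 [  9.9   5.3 -61.2] 
270 240 0.1271 [ 10.4  -4.6 -69.5] 270 252 0.1279 [  9.9   0.2 -68.7] 270 264 0.1278 [ 10.    5.  -68.9] 
280 240 0.1184 [ 11.7  -4.3 -78.2] 280 252 0.1218 [  9.7   0.2 -75.2] 280 264 0.1206 [ 10.4   4.7 -76.2]
```

The depth suggests the visible fingers end well above the stated TCP. I'll check that with the fixed cameras.

```bash
python3 - <<'E'
from h import *; import cv2
st()
V,U=np.mgrid[0:384,0:512]
for n,w in (("scene",(130,270,170,330)),("top",(150,290,180,330))):
    im,d=arm.camera(n); np.savez(n+"5.npz",im=im,d=d); a,b,c,e=w
    P=world(n,U,V,d); s=arm.get_state()["ee_pos"]
    m=(np.hypot(P[...,0]-s[0],P[...,1]-s[1])<.03)&(P[...,2]>.126)&(d>0)
    print(n,m.sum(),P[m][:,2].min() if m.any() else None, np.percentile(P[m],[1,10,50],axis=0) if m.any() else None)
    cv2.imwrite(f"pics/{n}5.png",cv2.resize(im[a:b,c:e],None,fx=4,fy=4,interpolation=cv2.INTER_CUBIC)[...,::-1])
    i=arm.camera_info(n); f=192/np.tan(np.radians(i["vertical_fov"]/2)); q=i["R"]@s+i["t"]; print("tcp px",q[0]/q[2]*f+i["cx"],q[1]/q[2]*f+i["cy"])
E
```

```text
t 6.25 pos [0.5389 0.0292 0.1085] yawx -170.19 z [-0. -0. -1.] F [0.04 0.46 0.23] w 0.0001 q6 -0.25
scene 693 0.14683090680243724 [[0.52634406 0.00321269 0.15283152]
 [0.5394313  0.01305615 0.16991015]
 [0.54955563 0.03412412 0.22153513]]
tcp px 266.2961295613829 158.3856849744693
top 4302 0.5915057315849886 [[5.10812473e-01 5.46576612e-04 6.00587055e-01]
 [5.17332246e-01 8.24031503e-03 6.06450662e-01]
 [5.37674691e-01 2.93141047e-02 6.11472399e-01]]
tcp px 258.87915578114644 237.72527419935832
```

View pics/scene5.png

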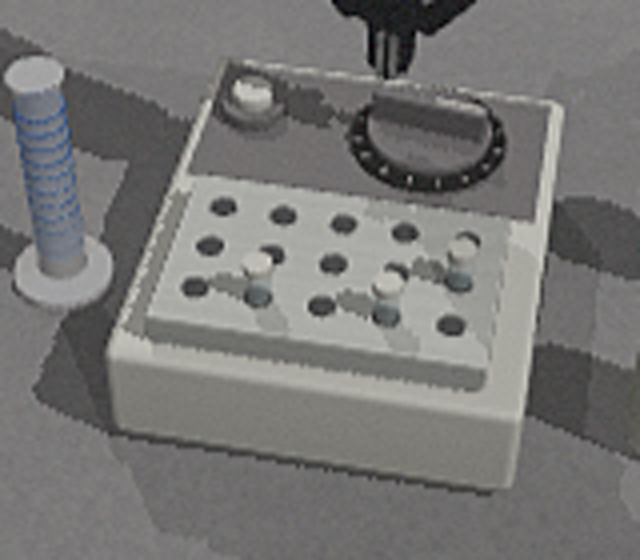

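View pics/top5.png

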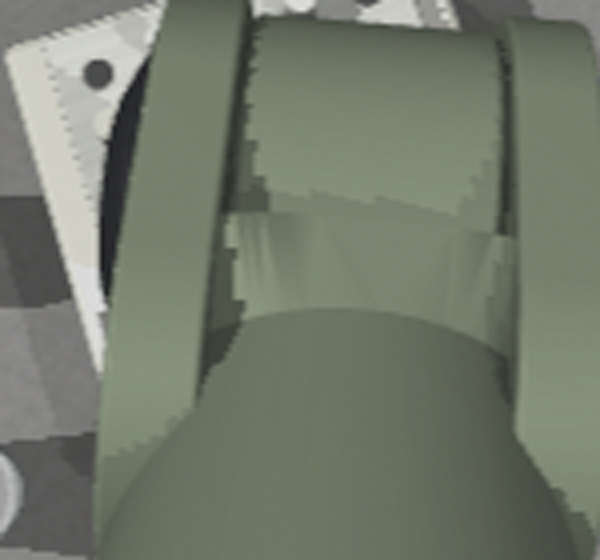

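```bash
python3 - <<'E'
from h import *
z=np.load("w1.npz"); s={"ee_pos":z["p"]}
V,U=np.mgrid[0:384,0:512]
for n in ("w1.npz","w2.npz","w5.npz"):
    z=np.load(n); P=(wworld(U,V,z["d"],{"ee_pos":z["p"]},z["R"])-z["p"])@z["R"]*1000
    m=(z["d"]>0)&(np.abs(P[...,0])<14)&(np.abs(P[...,1])<60)&(P[...,2]<-20 if n!="w1.npz" else P[...,2]<60)&(V>225)
    Q=P[m]; k=Q[:,2]
    for lo in range(-100,20,8):
        q=Q[(k>=lo)&(k<lo+8)]
        if len(q)>3: print(n,lo,len(q),"x",np.percentile(q[:,0],[2,98]).round(1),"y",np.percentile(q[:,1],[2,98]).round(1),"|y|",np.percentile(abs(q[:,1]),[2,98]).round(1))
E
```

```text
w1.npz -100 1924 x [ 5.6 13.1] y [-59.3  59.3] |y| [40.5 59.7]
w1.npz -92 1280 x [-2.  11.5] y [-51.9  51.6] |y| [42.4 53.5]
w1.npz -84 1554 x [-10.3  10.8] y [-55.4  55.4] |y| [42.3 55.9]
w1.npz -76 1379 x [-11.1  10.7] y [-55.3  55.3] |y| [42.3 55.8]
w1.npz -68 1150 x [-10.8  10.7] y [-55.3  55.2] |y| [42.4 55.7]
w1.npz -60 785 x [-11.   10.6] y [-53.1  53.4] |y| [42.4 54.3]
w1.npz -52 87 x [-9.5  8.4] y [-43.  43.] |y| [42.5 43.1]
w2.npz -100 6088 x [-9.4 11.9] y [-38.2  38.3] |y| [ 3.6 39.8]
w2.npz -92 3624 x [-9. 13.] y [-34.   34.1] |y| [ 2.4 35. ]
w2.npz -84 1265 x [-6.5 13. ] y [-26.6  26.1] |y| [ 1.6 28.4]
w2.npz -76 833 x [-10.7  10.8] y [-10.8  10.4] |y| [ 0.2 12.3]
w2.npz -68 673 x [ 5.6 10.7] y [-13.1  13.1] |y| [ 0.2 13.3]
w2.npz -60 561 x [ 5.6 10.6] y [-13.  13.] |y| [ 0.2 13.3]
w2.npz -52 469 x [ 5.6 10.7] y [-12.8  12.8] |y| [ 0.2 13.2]
w2.npz -44 88 x [ 5.7 10.7] y [-7.6  9.2] |y| [ 0.2 10.4]
w5.npz -100 6115 x [-9.4 11.9] y [-38.2  38.1] |y| [ 3.6 39.7]
w5.npz -92 3640 x [-9. 13.] y [-33.8  33.9] |y| [ 2.4 34.7]
w5.npz -84 1248 x [-6.6 13. ] y [-26.5  26.3] |y| [ 1.7 28.2]
w5.npz -76 833 x [-10.7  10.8] y [-11.3  11.5] |y| [ 0.2 12.7]
w5.npz -68 670 x [ 5.5 10.7] y [-13.1  13. ] |y| [ 0.2 13.3]
w5.npz -60 557 x [ 5.5 10.7] y [-13.   13.1] |y| [ 0.2 13.3]
w5.npz -52 470 x [ 5.7 10.7] y [-12.7  12.8] |y| [ 0.2 13.1]
w5.npz -44 90 x [ 5.9 10.7] y [-8.8  9.5] |y| [ 0.2 10.5]
```

Both cameras agree that the fingers end about 42 mm above the reported TCP, while the lateral position is right. I'll back off 10 mm and lower by the extra amount.

>>> step_arm(
  motion=[
    {"dx":-6,"dy":0,"dz":0,"twist":0,"claw":0},
    {"dx":-5,"dy":0,"dz":0,"twist":0,"claw":0},
    {"dx":0,"dy":0,"dz":8,"twist":0,"claw":0},
    {"dx":0,"dy":0,"dz":10,"twist":0,"claw":0},
    {"dx":0,"dy":0,"dz":10,"twist":0,"claw":0},
    {"dx":0,"dy":0,"dz":8,"twist":0,"claw":0},
    {"dx":0,"dy":0,"dz":0,"twist":0,"claw":0},
  ],
)

```text
t: 7.05
ee_pos: [0.5483, 0.0312, 0.0706]
eef_rot: [-0.085, 0.996, 0.0, -0.002]
contact_force: [0.3, 0.2, 0.1]
grip_width: 0.0
```

```bash
python3 - <<'E'
from h import *; import cv2
s,R=st()
im,d=arm.camera("wrist"); np.savez("w6.npz",im=im,d=d,R=R,p=s["ee_pos"]); cv2.imwrite("pics/w6.png",im[...,::-1])
im,d=arm.camera("scene"); cv2.imwrite("pics/s6.png",cv2.resize(im[130:270,170:330],None,fx=4,fy=4,interpolation=cv2.INTER_CUBIC)[...,::-1])
E
python3 meas.py w6.npz
```

```text
t 7.05 pos [0.5483 0.0312 0.0706] yawx -170.19 z [-0.003  0.    -1.   ] F [0.31 0.17 0.13] w 0.0 q6 -0.25
ring mm (531.7485961914062, 52.47773742675781) 50.37240219116211 1334 0.09129426131052351
bar n 5993 rect ((528.794921875, 53.2736701965332), (20.18235969543457, 77.79721069335938), 10.599661827087402) z 0.12198681951027777
white 544 [0.52188517 0.07257106 0.12269176]
button 1763 ((557.1013793945312, -64.16334533691406), 13.138594627380371) 0.10724179437573186
bar ang -74.23153503562945 (2, 2)
```

View pics/w6.png

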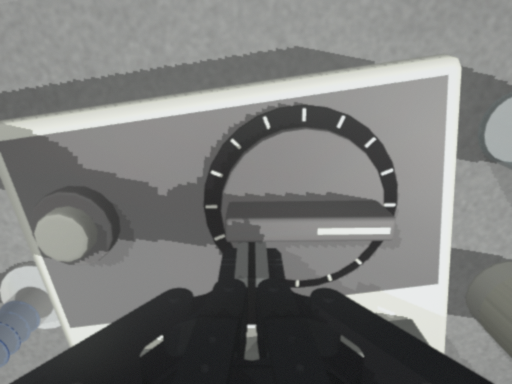

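View pics/s6.png

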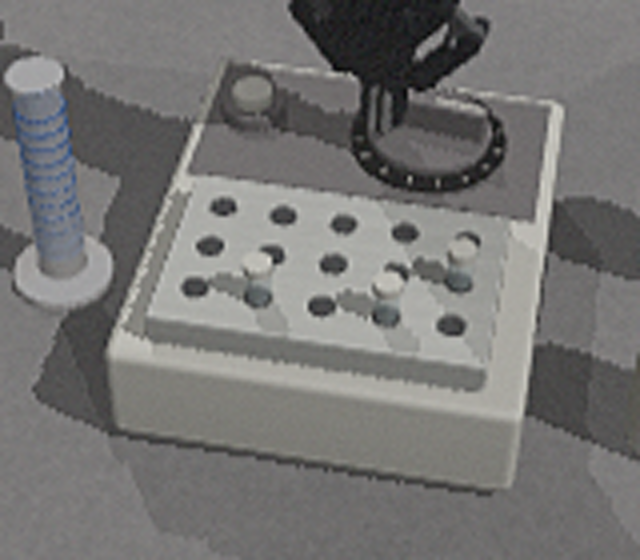

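>>> step_arm(
  motion=[
    {"dx":0,"dy":0,"dz":4,"twist":0,"claw":0},
    {"dx":1,"dy":0,"dz":0,"twist":0,"claw":0},
    {"dx":1,"dy":0,"dz":0,"twist":0,"claw":0},
    {"dx":0,"dy":0,"dz":0,"twist":0,"claw":0},
  ],
)

```text
t: 7.55
ee_pos: [0.5478, 0.0307, 0.0687]
eef_rot: [-0.085, 0.996, -0.0, 0.0]
contact_force: [-0.1, 0.0, 0.8]
grip_width: -0.0006
```

>>> step_arm(
  motion=[
    {"dx":1,"dy":0,"dz":0,"twist":0,"claw":0},
    {"dx":0,"dy":0,"dz":0,"twist":0,"claw":0},
  ],
)

```text
t: 7.75
ee_pos: [0.5469, 0.0306, 0.0686]
eef_rot: [-0.085, 0.996, -0.0, 0.0]
contact_force: [-1.5, -0.3, -0.0]
grip_width: -0.0002
```

>>> step_arm(
  motion=[
    {"dx":1,"dy":0,"dz":0,"twist":0,"claw":0},
    {"dx":0,"dy":0,"dz":0,"twist":0,"claw":0},
  ],
)

```text
t: 7.95
ee_pos: [0.546, 0.0304, 0.0686]
eef_rot: [-0.085, 0.996, -0.0, 0.0]
contact_force: [-0.1, -0.7, 0.4]
grip_width: -0.0001
```

>>> step_arm(
  motion=[
    {"dx":1,"dy":0,"dz":0,"twist":0,"claw":0},
    {"dx":0,"dy":0,"dz":0,"twist":0,"claw":0},
  ],
)

```text
t: 8.15
ee_pos: [0.5456, 0.0303, 0.0686]
eef_rot: [-0.085, 0.996, 0.0, 0.001]
contact_force: [2.2, -0.4, -1.3]
grip_width: -0.0004
```

>>> step_arm(
  motion=[
    {"dx":1,"dy":0,"dz":0,"twist":0,"claw":0},
    {"dx":0,"dy":0,"dz":0,"twist":0,"claw":0},
  ],
)

```text
t: 8.35
ee_pos: [0.5452, 0.0301, 0.0687]
eef_rot: [-0.085, 0.996, -0.0, 0.001]
contact_force: [5.0, 0.4, -3.0]
grip_width: -0.0001
```

Contact is made at 5 N. I'll push along the arc, turning the tool with the bar.

>>> step_arm(
  motion=[
    {"dx":1.3,"dy":-0.8,"dz":0,"twist":0.05,"claw":0},
    {"dx":1.3,"dy":-0.8,"dz":0,"twist":0.05,"claw":0},
    {"dx":0,"dy":0,"dz":0,"twist":0,"claw":0},
  ],
)

```text
t: 8.65
ee_pos: [0.5432, 0.0283, 0.0688]
eef_rot: [-0.035, 0.999, 0.0, 0.001]
contact_force: [5.7, 1.5, -2.9]
grip_width: -0.0001
```

>>> step_arm(
  motion=[
    {"dx":1.3,"dy":-0.8,"dz":0,"twist":0.05,"claw":0},
    {"dx":1.3,"dy":-0.8,"dz":0,"twist":0.05,"claw":0},
    {"dx":1.3,"dy":-0.8,"dz":0,"twist":0.05,"claw":0},
    {"dx":0,"dy":0,"dz":0,"twist":0,"claw":0},
  ],
)

```text
t: 9.05
ee_pos: [0.5366, 0.0256, 0.0683]
eef_rot: [0.039, 0.999, -0.0, -0.001]
contact_force: [-0.2, -0.4, -0.3]
grip_width: 0.0002
```

```bash
cat > look.py <<'E'
from h import *; import cv2,sys
s,R=st(); n=sys.argv[1]
im,d=arm.camera("wrist"); np.savez(n+".npz",im=im,d=d,R=R,p=s["ee_pos"]); cv2.imwrite(f"pics/{n}.png",im[...,::-1])
V,U=np.mgrid[0:384,0:512]; P=wworld(U,V,d,{"ee_pos":s["ee_pos"]},R)
c=np.array([.525,.0534])
wl=(np.hypot(P[...,0]-c[0],P[...,1]-c[1])<.042)&(im.min(2)>165)&(P[...,2]>.117)&(P[...,2]<.13)
W=P[wl][:,:2]
if len(W)>10:
    m=W.mean(0); _,_,vt=np.linalg.svd(W-m,full_matrices=False); a=np.degrees(np.arctan2(vt[0][1],vt[0][0])); a2=np.degrees(np.arctan2(*(m-c)[::-1]))
    print("white n",len(W),"line ang",a,"or",a+180,"pos ang",a2)
b=s["ee_pos"][:2]-c; x=R[:2,0]; y=R[:2,1]; print("h",-(b@x)*1000,"r",-(b@y)*1000)
E
python3 look.py w7
```

```text
t 9.05 pos [0.5366 0.0256 0.0683] yawx 175.49 z [-0.002 -0.    -1.   ] F [-0.15 -0.39 -0.26] w 0.0002 q6 -0.01
white n 532 line ang -102.4673927321017 or 77.5326072678983 pos ang 76.49283076740487
h 13.791564460097753 r 26.781161041254663
```

View pics/w7.png

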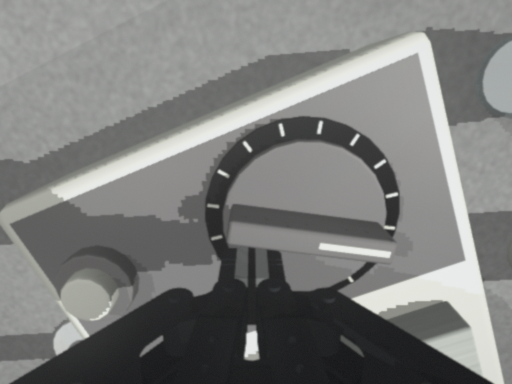

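The dial has moved one click, from 100.4° to 77.5°. On to the next.

>>> step_arm(
  motion=[
    {"dx":1.3,"dy":-0.8,"dz":0,"twist":0.05,"claw":0},
    {"dx":1.3,"dy":-0.8,"dz":0,"twist":0.05,"claw":0},
    {"dx":1.3,"dy":-0.8,"dz":0,"twist":0.05,"claw":0},
    {"dx":1.3,"dy":-0.8,"dz":0,"twist":0.05,"claw":0},
    {"dx":1.3,"dy":-0.8,"dz":0,"twist":0.05,"claw":0},
    {"dx":1.3,"dy":-0.8,"dz":0,"twist":0.05,"claw":0},
    {"dx":1.3,"dy":-0.8,"dz":0,"twist":0.05,"claw":0},
    {"dx":0,"dy":0,"dz":0,"twist":0,"claw":0},
  ],
)

```text
t: 9.9
ee_pos: [0.5271, 0.0223, 0.0684]
eef_rot: [0.212, 0.977, -0.0, -0.0]
contact_force: [-0.2, -0.2, -0.1]
grip_width: 0.0001
```

```bash
python3 look.py w8
```

```text
t 9.9 pos [0.5271 0.0223 0.0684] yawx 155.49 z [-0.001 -0.    -1.   ] F [-0.25 -0.15 -0.08] w 0.0001 q6 0.33
white n 526 line ang 54.77277519393312 or 234.77277519393311 pos ang 54.04609226158441
h 14.830028350731363 r 27.45786529303243
```

>>> step_arm(
  motion=[
    {"dx":1.4,"dy":-0.7,"dz":0,"twist":0.05,"claw":0},
    {"dx":1.4,"dy":-0.7,"dz":0,"twist":0.05,"claw":0},
    {"dx":1.4,"dy":-0.7,"dz":0,"twist":0.05,"claw":0},
    {"dx":1.4,"dy":-0.7,"dz":0,"twist":0.05,"claw":0},
    {"dx":1.4,"dy":-0.7,"dz":0,"twist":0.05,"claw":0},
    {"dx":1.4,"dy":-0.7,"dz":0,"twist":0.05,"claw":0},
    {"dx":1.4,"dy":-0.7,"dz":0,"twist":0.05,"claw":0},
    {"dx":0,"dy":0,"dz":0,"twist":0,"claw":0},
  ],
)

```text
t: 10.75
ee_pos: [0.517, 0.023, 0.0685]
eef_rot: [0.379, 0.925, -0.0, 0.0]
contact_force: [0.5, -0.8, -0.0]
grip_width: -0.0003
```

```bash
python3 look.py w9
```

```text
t 10.75 pos [0.517  0.023  0.0685] yawx 135.43 z [ 0.    -0.001 -1.   ] F [ 0.55 -0.8  -0.03] w -0.0003 q6 0.68
white n 470 line ang 42.763959645267704 or 222.7639596452677 pos ang 42.52494129452605
h 15.689838402090968 r 27.27769545021848
```

View pics/w9.png

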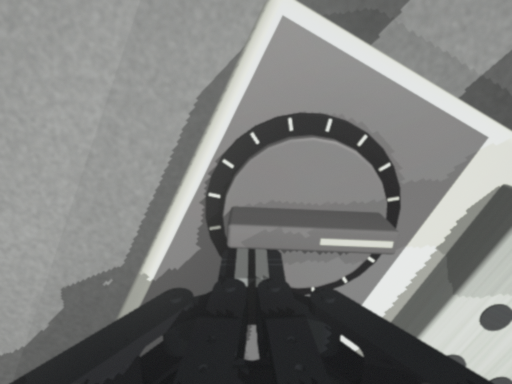

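>>> step_arm(
  motion=[
    {"dx":0,"dy":0,"dz":0,"twist":0,"claw":0},
  ],
)

```text
t: 10.9
ee_pos: [0.5161, 0.0238, 0.0683]
eef_rot: [0.379, 0.925, 0.0, -0.001]
contact_force: [-0.8, -0.0, 0.2]
grip_width: -0.0001
```

```bash
python3 look.py w10
```

```text
t 10.9 pos [0.5161 0.0238 0.0683] yawx 135.47 z [-0.001  0.001 -1.   ] F [-0.81 -0.05  0.2 ] w -0.0001 q6 0.68
white n 457 line ang 32.095803332521136 or 212.09580333252114 pos ang 32.05990571699226
h 14.374609999218823 r 27.31522205694567
```

Third click done (32.1°). Now the last one.

>>> step_arm(
  motion=[
    {"dx":1.4,"dy":-0.7,"dz":0,"twist":0.05,"claw":0},
    {"dx":1.4,"dy":-0.7,"dz":0,"twist":0.05,"claw":0},
    {"dx":1.4,"dy":-0.7,"dz":0,"twist":0.05,"claw":0},
    {"dx":1.4,"dy":-0.7,"dz":0,"twist":0.05,"claw":0},
    {"dx":1.4,"dy":-0.7,"dz":0,"twist":0.05,"claw":0},
    {"dx":1.4,"dy":-0.7,"dz":0,"twist":0.05,"claw":0},
    {"dx":1.4,"dy":-0.7,"dz":0,"twist":0.05,"claw":0},
    {"dx":0,"dy":0,"dz":0,"twist":0,"claw":0},
    {"dx":0,"dy":0,"dz":0,"twist":0,"claw":0},
    {"dx":0,"dy":0,"dz":0,"twist":0,"claw":0},
  ],
)

```text
t: 11.95
ee_pos: [0.5079, 0.027, 0.0685]
eef_rot: [0.535, 0.845, -0.001, 0.001]
contact_force: [2.5, -4.9, -2.6]
grip_width: -0.0
```

```bash
python3 look.py w11
```

```text
t 11.95 pos [0.5079 0.027  0.0685] yawx 115.34 z [ 0.001 -0.003 -1.   ] F [ 2.51 -4.93 -2.62] w -0.0 q6 1.04
white n 477 line ang 24.540238489042782 or 204.5402384890428 pos ang 24.73615753935064
h 16.49682280928039 r 26.78239491860279
```

View pics/w11.png

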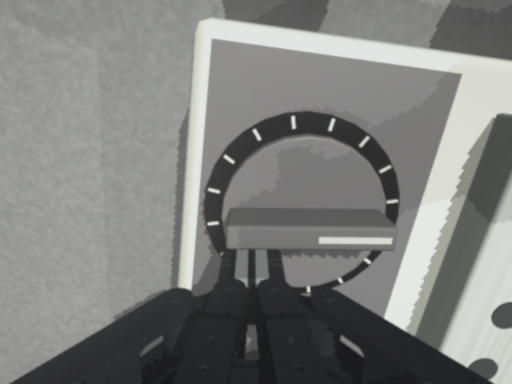

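>>> step_arm(
  motion=[
    {"dx":1.3,"dy":-0.7,"dz":0,"twist":0.05,"claw":0},
    {"dx":0,"dy":0,"dz":0,"twist":0,"claw":0},
    {"dx":0,"dy":0,"dz":0,"twist":0,"claw":0},
  ],
)

```text
t: 12.3
ee_pos: [0.5054, 0.0297, 0.0684]
eef_rot: [0.555, 0.832, 0.0, -0.001]
contact_force: [-0.2, -0.0, -0.8]
grip_width: 0.0
```

>>> step_arm(
  motion=[
    {"dx":1.3,"dy":-0.7,"dz":0,"twist":0.05,"claw":0},
    {"dx":0,"dy":0,"dz":0,"twist":0,"claw":0},
    {"dx":0,"dy":0,"dz":0,"twist":0,"claw":0},
  ],
)

```text
t: 12.6
ee_pos: [0.5045, 0.0305, 0.0684]
eef_rot: [0.576, 0.818, 0.0, -0.0]
contact_force: [-0.0, -0.9, 0.3]
grip_width: 0.0
```

```bash
python3 look.py w12
```

```text
t 12.6 pos [0.5045 0.0305 0.0684] yawx 109.7 z [-0.  0. -1.] F [-0.02 -0.94  0.25] w 0.0 q6 1.14
white n 465 line ang 10.386140457529892 or 190.3861404575299 pos ang 10.493655526639575
h 14.656089145847533 r 26.993361565551584
```

The dial reads 10.4°, 90.0° from its start. I'll back off, lift and check.

>>> step_arm(
  motion=[
    {"dx":-3,"dy":0,"dz":0,"twist":0,"claw":0},
    {"dx":-4,"dy":0,"dz":0,"twist":0,"claw":0},
    {"dx":0,"dy":0,"dz":-10,"twist":0,"claw":0},
    {"dx":0,"dy":0,"dz":-20,"twist":0,"claw":0},
    {"dx":0,"dy":0,"dz":-15,"twist":0,"claw":0},
    {"dx":0,"dy":0,"dz":-5,"twist":0,"claw":0},
    {"dx":0,"dy":0,"dz":0,"twist":0,"claw":0},
  ],
)

```text
t: 13.35
ee_pos: [0.508, 0.0235, 0.1195]
eef_rot: [0.576, 0.817, 0.001, 0.001]
contact_force: [0.6, -0.4, 0.2]
grip_width: -0.0001
```

```bash
python3 look.py w13; python3 meas.py w13.npz; python3 -c "
from h import *
to(.5570,-.0645,.085)"
```

```text
t 13.35 pos [0.508  0.0235 0.1195] yawx 109.59 z [ 0.002 -0.    -1.   ] F [ 0.59 -0.39  0.18] w -0.0001 q6 1.13
white n 280 line ang 10.125555437344028 or 190.12555543734402 pos ang 10.335921426525344
h 22.447877578955218 r 26.085668435369683
ring mm (532.3173217773438, 52.05522537231445) 48.469215393066406 192 0.0913192068606086
bar n 2808 rect ((525.2621459960938, 53.62014389038086), (75.52762603759766, 12.698881149291992), 10.284012794494629) z 0.12209416747376899
white 268 [0.544568   0.05696241 0.12277304]
bar ang 10.3431194709898 (2, 2)
need mm tool [-99.6  17.3  33.8]
```

View pics/w13.png

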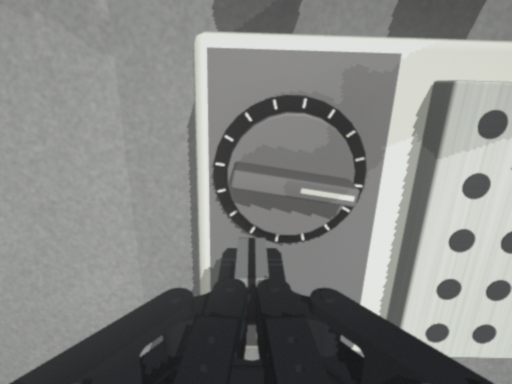

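The dial bar is at 10.3° and rests undisturbed. Now over to the button.

>>> step_arm(
  motion=[
    {"dx":-10,"dy":2,"dz":0,"twist":0,"claw":0},
    {"dx":-20,"dy":3,"dz":0,"twist":0,"claw":0},
    {"dx":-20,"dy":4,"dz":0,"twist":0,"claw":0},
    {"dx":-20,"dy":4,"dz":0,"twist":0,"claw":0},
    {"dx":-20,"dy":3,"dz":0,"twist":0,"claw":0},
    {"dx":-10,"dy":1,"dz":0,"twist":0,"claw":0},
    {"dx":0,"dy":0,"dz":15,"twist":0,"claw":0},
    {"dx":0,"dy":0,"dz":15,"twist":0,"claw":0},
    {"dx":0,"dy":0,"dz":0,"twist":0,"claw":0},
    {"dx":0,"dy":0,"dz":0,"twist":0,"claw":0},
  ],
)

```text
t: 14.4
ee_pos: [0.5564, -0.065, 0.0884]
eef_rot: [0.577, 0.817, -0.0, -0.0]
contact_force: [0.4, 0.0, 0.6]
grip_width: -0.0004
```

```bash
python3 look.py w14; python3 -c "
from h import *;import cv2
to(.5570,-.0645,.085)
im,d=arm.camera('scene'); cv2.imwrite('pics/s14.png',cv2.resize(im[120:260,170:330],None,fx=4,fy=4,interpolation=cv2.INTER_CUBIC)[...,::-1])"
```

```text
t 14.4 pos [ 0.5564 -0.065   0.0884] yawx 109.59 z [-0.001  0.    -1.   ] F [0.42 0.03 0.65] w -0.0004 q6 0.98
h 122.0595346337556 r 10.079615693089838
need mm tool [0.5 0.2 4. ]
```

View pics/w14.png

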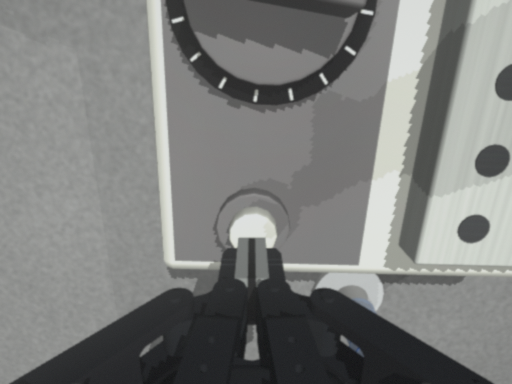

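View pics/s14.png

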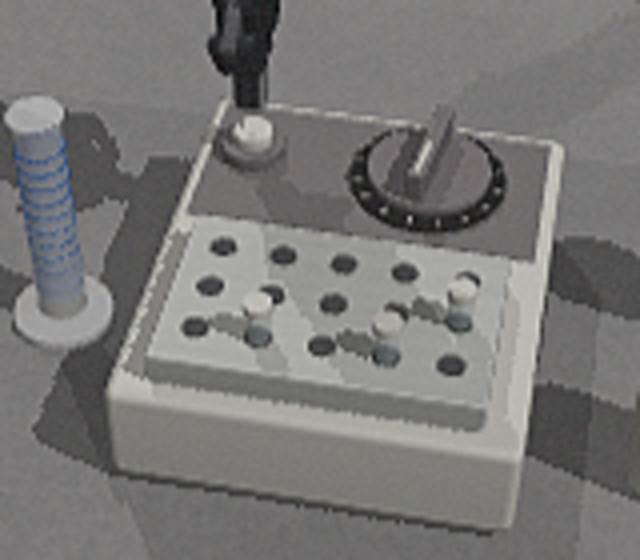

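The tip is centred above the button. I'll lower it and watch the force.

>>> step_arm(
  motion=[
    {"dx":0,"dy":0,"dz":8,"twist":0,"claw":0},
    {"dx":0,"dy":0,"dz":6,"twist":0,"claw":0},
    {"dx":0,"dy":0,"dz":4,"twist":0,"claw":0},
    {"dx":0,"dy":0,"dz":0,"twist":0,"claw":0},
    {"dx":0,"dy":0,"dz":0,"twist":0,"claw":0},
  ],
)

```text
t: 15.0
ee_pos: [0.5564, -0.0648, 0.0704]
eef_rot: [0.576, 0.817, -0.0, -0.0]
contact_force: [0.1, 0.5, 0.1]
grip_width: 0.0001
```

>>> step_arm(
  motion=[
    {"dx":0,"dy":0,"dz":2,"twist":0,"claw":0},
    {"dx":0,"dy":0,"dz":2,"twist":0,"claw":0},
    {"dx":0,"dy":0,"dz":0,"twist":0,"claw":0},
  ],
)

```text
t: 15.3
ee_pos: [0.5568, -0.0649, 0.0666]
eef_rot: [0.576, 0.817, 0.0, 0.0]
contact_force: [-0.9, 1.0, 2.9]
grip_width: -0.0001
```

>>> step_arm(
  motion=[
    {"dx":0,"dy":0,"dz":2,"twist":0,"claw":0},
    {"dx":0,"dy":0,"dz":0,"twist":0,"claw":0},
    {"dx":0,"dy":0,"dz":0,"twist":0,"claw":0},
  ],
)

```text
t: 15.6
ee_pos: [0.5568, -0.0649, 0.0647]
eef_rot: [0.576, 0.817, 0.0, 0.0]
contact_force: [-1.9, 0.9, 4.3]
grip_width: 0.0001
```

>>> step_arm(
  motion=[
    {"dx":0,"dy":0,"dz":2,"twist":0,"claw":0},
    {"dx":0,"dy":0,"dz":0,"twist":0,"claw":0},
    {"dx":0,"dy":0,"dz":0,"twist":0,"claw":0},
  ],
)

```text
t: 15.9
ee_pos: [0.5569, -0.0649, 0.0641]
eef_rot: [0.576, 0.817, 0.0, 0.001]
contact_force: [-4.4, 0.5, 14.7]
grip_width: -0.0003
```

The button is fully down: the force climbed to about 4–5 N over some 6 mm and then hit the stop at 14.7 N. I'll release it, lift and check.

>>> step_arm(
  motion=[
    {"dx":0,"dy":0,"dz":-4,"twist":0,"claw":0},
    {"dx":0,"dy":0,"dz":-10,"twist":0,"claw":0},
    {"dx":0,"dy":0,"dz":-20,"twist":0,"claw":0},
    {"dx":-10,"dy":0,"dz":-25,"twist":0,"claw":0},
    {"dx":-15,"dy":-15,"dz":-25,"twist":0,"claw":0},
    {"dx":-15,"dy":-15,"dz":-20,"twist":0,"claw":0},
    {"dx":-5,"dy":-5,"dz":0,"twist":0,"claw":0},
    {"dx":0,"dy":0,"dz":0,"twist":0,"claw":0},
    {"dx":0,"dy":0,"dz":0,"twist":0,"claw":0},
    {"dx":0,"dy":0,"dz":0,"twist":0,"claw":0},
  ],
)

```text
t: 16.9
ee_pos: [0.5382, -0.1181, 0.1652]
eef_rot: [0.576, 0.817, -0.0, -0.001]
contact_force: [0.1, -0.1, 0.6]
grip_width: -0.0
```

```bash
python3 look.py w15; python3 meas.py w15.npz; python3 -c "
from h import *;import cv2
im,d=arm.camera('scene'); cv2.imwrite('pics/s15.png',cv2.resize(im[100:270,150:370],None,fx=3.5,fy=3.5,interpolation=cv2.INTER_CUBIC)[...,::-1])
V,U=np.mgrid[0:384,0:512]; P=world('scene',U,V,d); P0=world('scene',U,V,np.load('scene0.npz')['d'])
m=(im.min(2)>140)&(np.hypot(P[...,0]-.557,P[...,1]+.0645)<.015); print(m.sum(),np.median(P[m],0)); m=(np.load('scene0.npz')['im'].min(2)>140)&(np.hypot(P0[...,0]-.557,P0[...,1]+.0645)<.015);print(np.median(P0[m],0))
st()"
```

```text
t 16.9 pos [ 0.5382 -0.1181  0.1652] yawx 109.64 z [-0.002  0.001 -1.   ] F [ 0.1  -0.07  0.55] w -0.0 q6 0.88
h 165.94470315498873 r 45.2135548628273
ring mm (534.9322509765625, 24.712034225463867) 32.527679443359375 496 0.09125820293885739
bar n 0 rect ((0.0, 0.0), (0.0, 0.0), 0.0) z nan
white 0 None
button 1038 ((559.0264282226562, -64.30931091308594), 14.784351348876953) 0.10715542033932685
52 [ 0.55863016 -0.06179679  0.10714102]
[ 0.556929   -0.06220386  0.10674108]
t 17.0 pos [ 0.5384 -0.1181  0.1655] yawx 109.65 z [-0.002  0.001 -1.   ] F [ 0.85 -0.44  0.64] w -0.0 q6 0.88
  return _methods._mean(a, axis=axis, dtype=dtype,
  ret = um.true_divide(
meas.py:16: RuntimeWarning: Mean of empty slice.
  q,_,vt=np.linalg.svd(P[bar][:,:2]-P[bar][:,:2].mean(0),full_matrices=False); print("bar ang",np.degrees(np.arctan2(vt[0][1],vt[0][0])),vt.shape)
Traceback (most recent call last):
  File "meas.py", line 17, in <module>
    if __name__=="__main__": meas(sys.argv[1])
                             ~~~~^^^^^^^^^^^^^
  File "meas.py", line 16, in meas
    q,_,vt=np.linalg.svd(P[bar][:,:2]-P[bar][:,:2].mean(0),full_matrices=False); print("bar ang",np.degrees(np.arctan2(vt[0][1],vt[0][0])),vt.shape)
                                                                                                                       ~~^^^
IndexError: index 0 is out of bounds for axis 0 with size 0
```

View pics/s15.png

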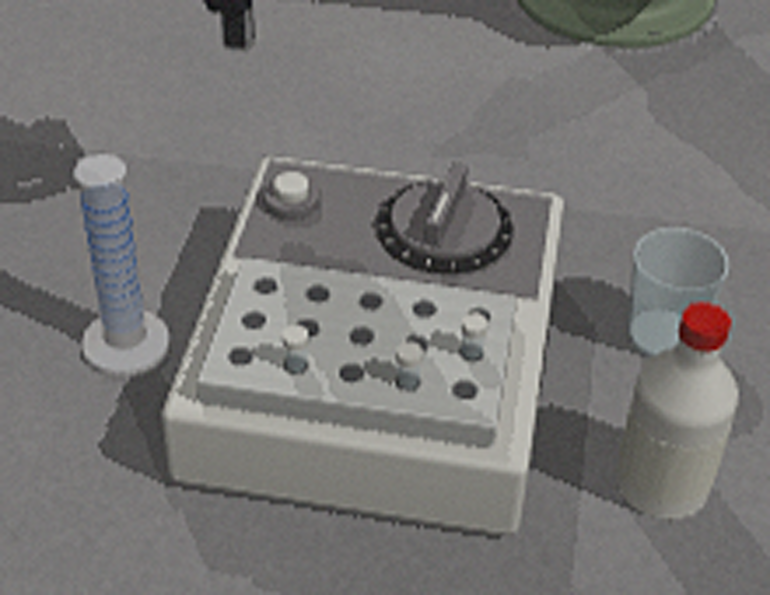

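View pics/w15.png

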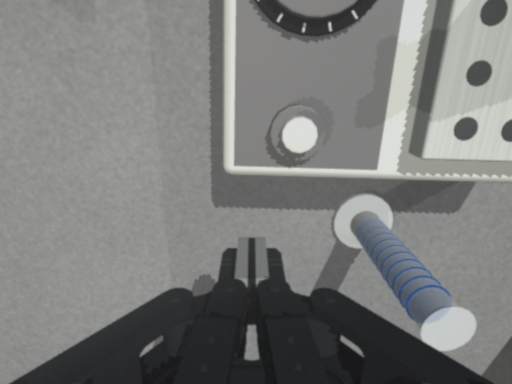

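The scene view shows the arm clear, the button up, the dial on its fourth stop, and the bottle, beaker and cylinder where they were. The button top is at 107.1 mm, as before. Handing in.

```bash
python3 -c "
from cell import arm
print(arm.hand_in())"
```

```text
the job is handed in; nothing more can be done
None
```

I turned the dial four clicks clockwise and pressed the start button fully down. It came up again, and I handed the job in at about 17 s. The hand-in reports no verdict.

- **Dial:** I pushed the plain end of its bar with the shut fingertips, one click at a time. The highest force I read was about 6 N. The bar went from 100.4° to 10.3°, which is 90.1° clockwise. I measured this after lifting clear but before pressing the button; afterwards I only checked it by eye in the scene picture.
- **Start button:** It reached its stop after about 6 mm, at 14.7 N. Once released, its top was back at 107.1 mm; it was 107.2 mm before.
- **Bystanders:** The bottle, cylinder and beaker look unmoved in the last scene picture, and the arm is clear of everything. I did not measure their positions again.

**What disagreed or failed:**
- The fingertips end about 42 mm above the reported TCP. The wrist and scene depth pictures both showed this, and contact forces at the bar and button confirmed it. I planned the heights from the seen tip.
- My first two move calls were refused for missing keys in the rows, and nothing moved.
- My last dial-angle script failed because the bar was out of the wrist camera's view.

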